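Tighten the boxed-in nut to its mark, stroke by stroke

TASK

Take the larger of the two wrenches lying on the bench and tighten the big nut in the steel bracket clockwise until the white mark on the nut points at the white line on the bracket's back wall. The bracket's side walls leave only a short swing, so lift the wrench off and reseat it for another stroke; turn the nut with the wrench only, not with the fingers. Then lay the wrench flat on the bench and let go; leave the smaller wrench and the roll of tape where they are.

Things in the scene. Friction and masses are not known exactly. Their poses are not given: they have to be found in the camera images.
- bracket: Grey steel bracket, fixed: three walls, open on top and at one side (mouth), on a plywood riser. Origin on the nut's axis at bench level; x points to the white line mid back wall, so the mouth faces -x; z up. Base plate top 26 mm high, wall tops 86. Side walls inside at y = +-46 mm, ending at x = -33; back wall at x = 48. The seated wrench's handle can swing about 46 degrees either side of -x.
- nut_centre (a point): Point on the nut's axis, 40 mm above the bench, half-way up the nut; fixed to the bracket with the bracket's axes (does not turn with the nut). The nut is 36 mm across flats, 41.6 mm across corners, 29 to 50 mm above the bench, its top 4 mm chamfered; a stud 23 mm thick stands up through it to 62 mm.
- nut (a joint): Turn of the nut, rad, growing clockwise seen from above. 0 = its white marked corner points at the white line (bracket +x); at q that corner points q clockwise of +x. Starts at -1.75 to -1.5. Stays as left; takes 0.35 N m. A seated wrench's handle points along any corner (every 60 degrees): at q = -1.57 it fits 30 degrees anticlockwise of -x. Play 8 degrees each way; ease back before lifting.
- wrench_grip (a point): Larger wrench, loose steel, 0.3 kg: a bar 80 mm long, 16 wide, 18 high, its ends cranked down to an open jaw and a small ring, both flat on the bench. This point: middle of the bar, 35 mm above the wrench's underside; x points to the jaw, z up. The ring's centre is 66 mm along -x. Seated on the nut, the underside is 29 to 34 mm above the bench; it clears the nut above 52, the stud above 64.
- wrench_jaw (a point): Centre of the larger wrench's open jaw, 95 mm along x from the bar's middle and 8 mm above the underside; this goes over the nut's axis. Axes as wrench_grip. The jaw is 38.5 mm wide inside, 60.5 outside, 16 thick, open towards +x; tips 18 mm beyond this point, throat 25 mm before it.
- small_wrench_grip (a point): Middle of the bar of the smaller wrench, of the same form (bar 14 mm wide, jaw 24.5 mm wide inside, 40.5 outside), 35 mm above its underside; x points to its jaw. Too small for the nut; leave it alone. Either wrench may lie near the front edge, or farther back behind the long blue metal rib.
- tape_roll: Roll of black tape lying flat, 59 mm across, 19 mm high, origin at the centre of its underside; leave it alone.

How it is judged (in metres and radians):
On the way:
1. the larger wrench is seated on the nut, before the nut has been turned much (horizontal distance between wrench_jaw and nut_centre below 0.012 m and height (world z) of wrench_jaw below 0.048 m and value of joint nut below -1.1 rad), for 0.1 s.
At the end, for the whole second after the job is handed in: The nut's mark points at the white line within 0.2 rad (11 degrees), and the larger wrench lies flat on the bench, right way up (bar's middle 20 to 45 mm high, tilt under 0.15 rad) (value of joint nut between -0.2 and 0.2 rad and height (world z) of wrench_grip between 0.02 and 0.045 m and angle between wrench_grip's own z axis and vertical below 0.15 rad and velocity of joint nut below 0.05 rad/s); the robot touches nothing.
It fails at once if the fingers turn or press the nut (contact force between the fingers and nut above 2 N).
It fails at once if the smaller wrench is moved by more than 40 mm (distance of small_wrench_grip from where it was at the start of the episode above 0.04 m).
It fails at once if the roll of tape is moved by more than 40 mm (distance of tape_roll from where it was at the start of the episode above 0.04 m).
It also fails if it takes over 72 s, if anything falls off the work surface, if the arm or the gripper's body presses on something with over 40 N, if the wrist force passes 120 N, or if a joint passes its speed limit or range.

ROBOT

A 6-joint arm with a two-finger parallel gripper is mounted at the origin on a cart in front of the work surface, level with it; the furniture and walls round the work are solid. World frame = base frame: x ahead of the robot, y to its left, z up, the work surface at z = 0. Lengths are in mm, angles in rad, forces in N, time in s.
With the tool pointing down it reaches from about 300 to 775 mm from the base axis. Payload 14.6 kg.
Tool frame: the origin (TCP) lies at the very end of the fingers, on their centre line; the grasp point (between the pads) lies 19 mm behind it; z points along the fingers, y is the line along which they close (so a half turn about z gives the same grasp; the last joint's range is limited). The gripper opens to 94 mm and grips with 3 to 60 N. Pads are 16 mm wide; open, the fingers measure 119 mm over their backs; the gripper's body (75 mm by 177 mm) begins 78 mm behind the grasp point.
Start: joints at [1.065, 0.3, 1.521, -0, 1.321, -0.067], TCP at [233.665, 497.885, 205.446] pointing down, gripper open.
Joint ranges: [-3.03, 3.03], [-0.79, 2.21], [0.23, 2.52], [-1.04, 4.18], [0, 3.07], [-2.55, 2.55]. Speed limits (rad/s): [2.22, 2.22, 2.57, 3.14, 3.14, 3.14].

INTERFACE

Orientations are given as [roll, pitch, yaw] about the fixed x, y, z axes, in that order (R = Rz(yaw) Ry(pitch) Rx(roll)).
In Python, from cell import manip, camera, get_calibration gives the robot as it stands. The module is installed in compiled form; this text tells all that it offers.
- The arm moves only by the tool jog_arm, never from a script. Its argument "plan" is one flat list of numbers, 6 for each row, row after row: the shift along the world's x, y, z in m, then the turn, a rotation vector about the world's x, y, z in degrees. A call has 1 to 20 rows; each row is the pose to reach, as a shift and turn from the pose commanded when the call began; what a row does not reach only later rows make up. A row lasts 1/10 s, in which the tool goes at most 50 mm and 8.59 degrees, less where a joint would pass 70% of its speed; a pose out of reach is approached as far as the arm can. A call with a gripper value outside its range is refused whole. "claw" is the finger opening in m, from 0 to 0.094, set as the call begins (left out, the last holds). The fingers move at their own pace and stop on an object; "force" is the grip in N (left out, the last holds). Time passes only in rows, so rows that repeat a pose let the fingers close. It gives the time, the measured TCP pose, the force, the opening and the grip force at its end, in the units of the state.
- manip.read_state(): the state, without advancing time (a new reading comes with each control period).
- camera(name): name is "side" or "top"; returns (picture, depth): 480x640x3 uint8, red, green, blue; 480x640 float32, mm along the optical axis (not along the pixel's ray), 0 where there is no reading.
- get_calibration(name): a dict with "fx", "fy", "cx", "cy" (pixels), "origin" and "attitude" of the camera in the world. Camera axes: x right, y down, z forward; pixel columns grow to the right and rows downward; lengths in mm; the calibration is good to about 2 mm. A picture is of the moment at which its call begins. get_calibration takes no time and is no camera call.
- manip.sign_off(): hands the job in; it is judged then, once.
The state is a dict: "clock": time; "joints": joint angles; "qd": joint speeds; "effort": joint torques, N m; "eef_pos": TCP position; "eef_rot": TCP orientation; "wrist_force": force on the tool from outside, world axes, zero at the start; "moment": the same for the moment, N m; "finger_gap": finger opening in mm; "finger_force": force on a finger pad.
Only numpy, scipy, OpenCV 4.12 (cv2) and the standard library are available. Lean on these libraries where they do the work, as an engineer would, in place of code of your own. Each camera call takes 0.05 s, during which the arm holds its last target. There are 200 camera calls.

## Working session

There is one attempt and no reset: what is moved stays moved. The work goes in short steps, Python scripts to look and compute and a tool call to move; the robot and the scene stay as the last step left them, time stands still between calls to the robot, and variables do not carry over. Pictures are saved under pics/ and viewed, at most 10 in all, crops included, and the job is handed in when it is done.

Besides the shell and the picture viewer there is one more tool, called after "Call:" by a JSON object that holds its "api" and its "payload". jog_arm: Moves the arm, as the interface text tells. Its arguments: {"type":"object","properties":{"plan":{"type":"array"},"claw":{"type":"number"},"force":{"type":"number"}},"required":["plan"]}

```bash
mkdir -p pics; cat > h.py <<'E'
import numpy as np, cv2
from scipy.spatial.transform import Rotation as R
from cell import manip, camera, get_calibration
def pts(name,d):
    c=get_calibration(name); A=np.array(c["attitude"],float)
    if A.shape!=(3,3): A=R.from_euler('xyz',A).as_matrix()
    v,u=np.mgrid[0:480,0:640]
    P=np.dstack([(u-c["cx"])/c["fx"]*d,(v-c["cy"])/c["fy"]*d,d])
    return P@A.T+np.array(c["origin"])
def onplane(name,uv,z):
    c=get_calibration(name); A=np.array(c["attitude"],float)
    if A.shape!=(3,3): A=R.from_euler('xyz',A).as_matrix()
    uv=np.atleast_2d(uv); r=np.c_[(uv[:,0]-c["cx"])/c["fx"],(uv[:,1]-c["cy"])/c["fy"],np.ones(len(uv))]@A.T
    o=np.array(c["origin"]); return o+r*((z-o[2])/r[:,2])[:,None]
E
python3 - <<'E'
from h import *
for n in("top","side"):
    p,d=camera(n); print(n,get_calibration(n)); cv2.imwrite(f"pics/{n}0.png",p[:,:,::-1]); np.savez(f"{n}0.npz",p=p,d=d)
    P=pts(n,d); print(np.nanpercentile(P[d>0],[5,50,95],axis=0))
print(manip.read_state())
E
```

```text
top {'fx': 467.69155350966867, 'fy': 467.69155350966867, 'cx': 316.532597616966, 'cy': 242.43462999718386, 'origin': array([ 413.90120739,   37.80501835, 1087.99453461]), 'attitude': array([-3.0375947 ,  0.01138552, -1.56530177])}
[[-1.97307465e+02 -8.44785417e+02 -8.93362819e+02]
 [ 5.26676180e+02  4.40357931e+01  5.17351434e-02]
 [ 9.57947246e+02  8.96641891e+02  2.78286078e+02]]
side {'fx': 457.91284617792843, 'fy': 457.91284617792843, 'cx': 320.933630957931, 'cy': 237.19919859959796, 'origin': array([ 164.02359112, -682.49123489,  509.32047778]), 'attitude': array([-2.08068109,  0.00701876, -0.47677695])}
[[  22.59858082 -434.85627127 -807.89896123]
 [ 523.34305765  -13.2993365    25.55203536]
 [ 960.60919601 1621.80596062  413.01806026]]
{'clock': 0.1, 'joints': array([ 1.06541236e+00,  3.00380930e-01,  1.52149612e+00, -2.01496732e-05,
        1.32073066e+00, -6.65987729e-02]), 'qd': array([-0.00070747, -0.00191947, -0.00316889, -0.00050282,  0.0017747 ,
        0.00041965]), 'effort': array([ 1.62937311e-03, -5.32637429e+01, -3.53283727e+01,  7.09864986e-02,
        2.34893057e-02, -7.91265916e-05]), 'eef_pos': array([233.55502892, 497.68869151, 204.97174082]), 'eef_rot': array([-3.14057855e+00, -4.80766786e-05,  2.70281244e+00]), 'wrist_force': array([0.80889707, 0.32515437, 0.06572353]), 'moment': array([-0.01996224,  0.02039199,  0.02992212]), 'finger_force': 0.0, 'finger_gap': 93.77090290510264}
```

View pics/top0.png

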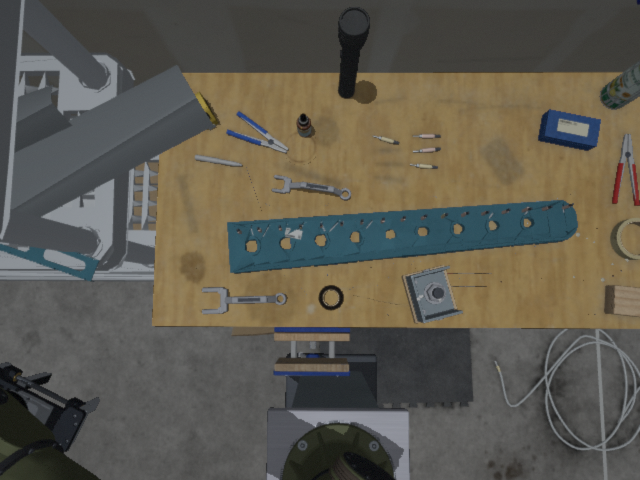

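View pics/side0.png

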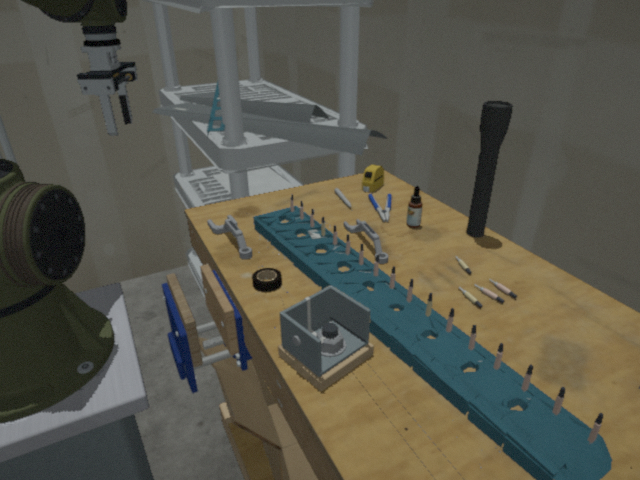

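The top view shows a wrench near the front edge at (243,299), apparently the larger, with its jaw to the left. A second wrench is at (313,188), the tape at (331,297) and the bracket at (433,294). Next I zoom in and measure.

```bash
python3 - <<'E'
from h import *
p=np.load("top0.npz")["p"][:,:,::-1]; d=np.load("top0.npz")["d"]
a=cv2.resize(p[255:335,390:475],(570,536),interpolation=cv2.INTER_CUBIC)
cv2.imwrite("pics/crop0.png",a)
P=pts("top",d)
hsv=cv2.cvtColor(p,cv2.COLOR_BGR2HSV)
for nm,(u0,u1,v0,v1) in dict(front=(190,300,280,318),back=(265,360,168,206)).items():
    z=P[v0:v1,u0:u1,2]; m=((z>8)&(hsv[v0:v1,u0:u1,1]<70)).astype(np.uint8)
    m0=(hsv[v0:v1,u0:u1,1]<60).astype(np.uint8)
    n,l,s,c=cv2.connectedComponentsWithStats(m0); i=1+np.argmax(s[1:,4]); mm=l==i
    Q=P[v0:v1,u0:u1][mm]; print(nm,s[i],"ztop",np.percentile(Q[:,2],[5,50,95]))
    v,u=np.nonzero(mm); xy=onplane("top",np.c_[u+u0,v+v0],16)[:,:2]
    r=cv2.minAreaRect(xy.astype(np.float32)); print(r)
    # bar: high points
    B=Q[Q[:,2]>28]; print("bar",len(B),B.mean(0) if len(B) else 0)
    print("\n".join("".join("#" if x else "." for x in r) for r in mm))
# bracket
z=P[255:335,390:475,2]
print("\n".join(" ".join("%2d"%min(99,max(0,x)) for x in r[::3]) for r in z[::3]))
E
```

```text
front [ 12   7  85  27 813] ztop [10.70231283 17.55156705 45.32112619]
((393.19659423828125, 215.69766235351562), (58.88725280761719, 192.4758758544922), 0.3446860909461975)
bar 303 [395.19878498 197.66092744  48.56783642]
..............................................................................................................
..............................................................................................................
..............................................................................................................
..............................................................................................................
..............................................................................................................
..............................................................................................................
..............................................................................................................
................#################...................................................................
[... 8857 characters left out ...]
0  0
 0  0  4  2  0  0  1 99 22 50 86 28 25 25 27 23 27 28 37 52 65 80 86 86 86  0  1  0  1
 1  0  0  0  0  0  2  0 21 42 76 82 25 24 31 46 63 73 88 88 85 84  0  0  0  0  0  0  0
 0  2  0  0  0  2  0  0 21 33 67 84 61 78 83 85 89 83  0  0  0  0  0  1  0  1  0  1  1
 1  0  2  0  2  0  0  4 12 20 52 85 83 85  1  4  1  0  0  1  0  0  0  1  0  0  1  0  1
 0  0  1  0  1  0  1  1  0  0  0  0  0  0  0  0  0  1  0  1  0  3  1  4  0  4  0  0  0
 3  0  2  2  0  0  1  0  0  0  0  0  1  0  1  0  1  2  2  2  0  0  0  0  2  1  0  0  0
 0  0  0  0  0  0  0  0  0  0  0  0  0  0  0  0  0  0  0  0  0  0  0  0  0  0  0  0  0
 0  0  0  0  0  0  0  0  0  0  0  0  0  0  0  0  0  0  0  0  0  0  0  0  0  0  0  0  0
```

View pics/crop0.png

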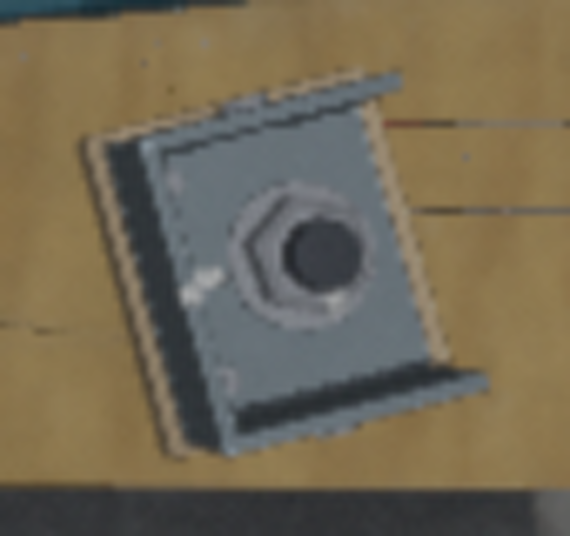

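The crop shows the bracket with its back wall and white line on the left (205,285), and its mouth facing image right (-y). The nut mark is at the lower corner (335,300), so q is about -1.57. The front wrench is the larger, with a 59 mm wide jaw and 192 mm overall length.

```bash
python3 - <<'E'
from h import *
p=np.load("top0.npz")["p"]; d=np.load("top0.npz")["d"]; P=pts("top",d)
hsv=cv2.cvtColor(p,cv2.COLOR_RGB2HSV)
def show(nm,P,box,ps):
    u0,u1,v0,v1=box; Q=P[v0:v1,u0:u1].reshape(-1,3)
    W=Q[(Q[:,2]>81)&(Q[:,2]<92)]
    r=cv2.minAreaRect(W[:,:2].astype(np.float32)); print(nm,"walltops",len(W),r)
    bp=cv2.boxPoints(r); print(bp.round(1).tolist())
    c0=W[:,:2].mean(0)
    c=np.array([405,-200.]) 
    return W,r
W,r=show("top",P,(395,470,262,328),p)
# stud by colour in top: dark round
g=p.astype(int).sum(2); m=np.zeros_like(g,np.uint8); m[280:305,425:450]=(g[280:305,425:450]<220)
n,l,s,c=cv2.connectedComponentsWithStats(m); i=1+np.argmax(s[1:,4]); print(s[i],c[i],"stud",onplane("top",c[i],62))
Q=P[280:305,425:450].reshape(-1,3); S=Q[(Q[:,2]>57)&(Q[:,2]<67)]; print("stud depth",len(S),S.mean(0),cv2.minEnclosingCircle(S[:,:2].astype(np.float32)))
wm=(hsv[:,:,1]<60)&(p.min(2)>165); v,u=np.nonzero(wm[255:335,390:475]); print("white",list(zip(u+390,v+255,p[v+255,u+390].min(1))))
# side view
ps=np.load("side0.npz")["p"]; ds=np.load("side0.npz")["d"]; Ps=pts("side",ds)
Ws,_=show("side",Ps,(270,380,275,390),ps)
Q=Ps[315:355,315:345].reshape(-1,3); S=Q[(Q[:,2]>57)&(Q[:,2]<67)]; print("stud side",len(S),S.mean(0))
print("front bar side"); Q=Ps[205:265,200:260].reshape(-1,3); B=Q[(Q[:,2]>38)&(Q[:,2]<48)]; print(len(B),B.mean(0),cv2.minAreaRect(B[:,:2].astype(np.float32)))
Q=P[280:318,190:300].reshape(-1,3); B=Q[(Q[:,2]>38)&(Q[:,2]<52)];print("top",len(B),B.mean(0),cv2.minAreaRect(B[:,:2].astype(np.float32)))
vx=cv2.fitLine(B[:,:2].astype(np.float32),cv2.DIST_L2,0,.01,.01).ravel();print(vx)
print("ring,jaw@z8..16",onplane("top",[[280.5,298.5],[215,300]],14))
t=(g<150).astype(np.uint8); m=np.zeros_like(t); m[282:312,315:348]=t[282:312,315:348]; v,u=np.nonzero(m); print("tape",onplane("top",[u.mean(),v.mean()],19))
for k in(1,2,3):
  print()
np.savez("W.npz",W=W,Ws=Ws)
E
```

```text
top walltops 375 ((409.5701904296875, -204.90725708007812), (104.13288116455078, 87.3716812133789), 14.957601547241211)
[[348.0, -176.10000610351562], [370.5, -260.6000061035156], [471.1000061035156, -233.6999969482422], [448.6000061035156, -149.3000030517578]]
[432 288  12  10  95] [437.46315789 292.50526316] stud [[ 412.56623712 -213.5722642    62.        ]]
stud depth 94 [ 411.96404229 -214.79260971   61.61296698] ((412.09552001953125, -215.4923095703125), 11.978011131286621)
white []
side walltops 686 ((411.36236572265625, -207.0931396484375), (105.95877838134766, 88.46373748779297), 14.691304206848145)
[[348.8999938964844, -177.6999969482422], [371.29998779296875, -263.29998779296875], [473.79998779296875, -236.39999389648438], [451.3999938964844, -150.89999389648438]]
stud side 175 [ 408.75808733 -224.39973497   61.04618906]
front bar side
138 [395.62633482 192.07837656  42.21132883] ((396.4150390625, 196.68984985351562), (16.2772159576416, 77.60942840576172), 2.1076745986938477)
top 255 [395.10753623 199.92997209  43.23392337] ((394.74078369140625, 200.31088256835938), (15.535773277282715, 80.5307388305664), 0.3483521044254303)
[ 3.8431671e-02 -9.9926126e-01  3.9510754e+02  1.9992998e+02]
ring,jaw@z8..16 [[396.92331455 132.18969669  14.        ]
 [392.67015763 281.96989856  14.        ]]
tape [[400.68126774  18.15153788  19.        ]]
```

Call:
{"api": "jog_arm", "payload": {"plan": [0.016,-0.03,-0.004,0,0,-6.3,0.032,-0.06,-0.008,0,0,-12.6,0.048,-0.09,-0.012,0,0,-18.9,0.064,-0.12,-0.02,0,0,-25.2,0.08,-0.149,-0.03,0,0,-31.5,0.097,-0.179,-0.04,0,0,-37.8,0.113,-0.209,-0.055,0,0,-44.1,0.129,-0.239,-0.07,0,0,-50.4,0.145,-0.268,-0.08,0,0,-56.7,0.1615,-0.298,-0.085,0,0,-62.9,0.1615,-0.298,-0.085,0,0,-62.9,0.1615,-0.298,-0.085,0,0,-62.9,0.1615,-0.298,-0.085,0,0,-62.9], "claw": 0.05, "force": 50}}

```text
clock: 1.4
eef_pos: [394.9, 200.5, 120.6]
eef_rot: [3.141, -0.0, 1.607]
wrist_force: [0.2, 0.4, 0.1]
finger_gap: 50.1
finger_force: 0.0
```

Call:
{"api": "jog_arm", "payload": {"plan": [0,0,-0.03,0,0,0,0,0,-0.06,0,0,0,0,0,-0.085,0,0,0,0,0,-0.095,0,0,0,0,0,-0.104,0,0,0,0,0,-0.104,0,0,0]}}

```text
clock: 2.0
eef_pos: [395.0, 200.2, 16.3]
eef_rot: [-3.141, 0.0, 1.606]
wrist_force: [0.7, -0.0, -0.5]
finger_gap: 50.2
finger_force: 0.0
```

Call:
{"api": "jog_arm", "payload": {"plan": [0,0,0,0,0,0,0,0,0,0,0,0,0,0,0,0,0,0,0,0,0,0,0,0,0,0,0,0,0,0,0,0,0,0,0,0,0,0,0,0,0,0,0,0,0,0,0,0], "claw": 0}}

```text
clock: 2.8
eef_pos: [395.5, 200.0, 16.8]
eef_rot: [3.141, -0.0, 1.605]
wrist_force: [1.3, -1.0, 5.8]
finger_gap: 15.3
finger_force: 50.0
```

Call:
{"api": "jog_arm", "payload": {"plan": [0,0,0.01,0,0,0,0,0,0.03,0,0,0,0,0,0.06,0,0,0,0,0,0.09,0,0,0,0,0,0.12,0,0,0,0,0,0.12,0,0,0]}}

```text
clock: 3.4
eef_pos: [396.3, 200.4, 140.0]
eef_rot: [3.136, -0.002, 1.605]
wrist_force: [-0.4, -0.1, -2.2]
finger_gap: 15.8
finger_force: 50.0
```

```bash
python3 - <<'E'
from h import *
p=np.load("top0.npz")["p"]; N=np.array([412.5,-215.3])
# nut-region brightness: pixels relative to nut centre at z=48
v,u=np.mgrid[284:306,424:450]; uv=np.c_[u.ravel(),v.ravel()]
X=onplane("top",uv,48)[:,:2]-N; b=p[uv[:,1],uv[:,0]].min(1); r=np.hypot(*X.T); a=np.degrees(np.arctan2(X[:,1],X[:,0]))%360
i=np.argsort(-b)[:14]
for k in i: print(uv[k],b[k],r[k].round(1),a[k].round(1))
p,d=camera("side"); np.savez("side1.npz",p=p,d=d)
c=p[275:385,270:380,::-1]; cv2.imwrite("pics/side1.png",cv2.resize(c,(580,580),interpolation=cv2.INTER_CUBIC))
Ps=pts("side",d); v,u=np.mgrid[315:365,300:360]; uv=np.c_[u.ravel(),v.ravel()]
X=onplane("side",uv,48)[:,:2]-N; b=p[uv[:,1],uv[:,0]].min(1); i=np.argsort(-b)[:14]
for k in i: print(uv[k],b[k],np.hypot(*X[k]).round(1),(np.degrees(np.arctan2(X[k,1],X[k,0]))%360).round(1))
E
```

```text
[439 299] 152 14.9 198.6
[440 299] 151 15.8 206.2
[439 300] 143 17.0 196.1
[440 300] 138 17.7 203.0
[440 301] 134 19.7 200.4
[438 299] 132 14.4 190.3
[439 301] 130 19.1 194.2
[447 285] 129 28.4 305.8
[440 302] 129 21.8 198.3
[441 299] 129 16.8 213.0
[439 302] 127 21.2 192.6
[433 302] 127 22.5 157.7
[441 300] 127 18.7 209.2
[432 302] 126 23.4 152.7
[314 333] 165 20.0 149.6
[315 333] 163 18.5 149.3
[315 334] 159 18.5 156.3
[313 333] 158 21.5 149.7
[314 334] 157 20.0 156.0
[314 332] 156 20.3 143.2
[323 338] 154 12.0 209.6
[322 337] 153 11.2 197.1
[322 338] 152 12.9 204.1
[313 332] 147 21.8 143.8
[321 339] 147 15.5 204.8
[324 338] 146 11.3 216.0
[315 332] 146 18.8 142.5
[321 338] 146 13.8 199.2
```

View pics/side1.png

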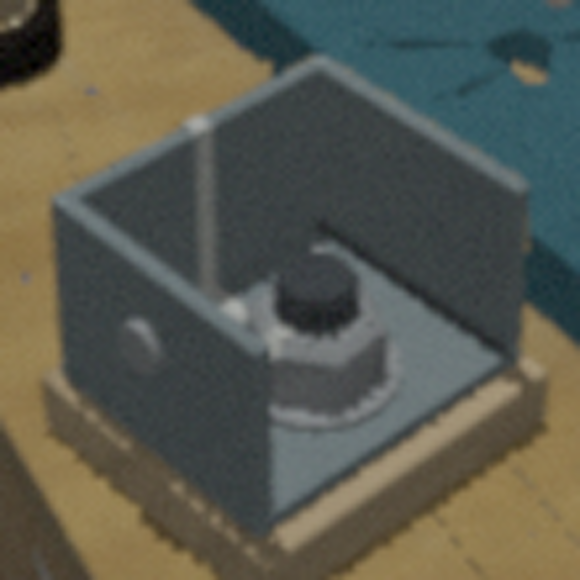

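Call:
{"api": "jog_arm", "payload": {"plan": [0.006,-0.034,0,0,0,3.4,0.013,-0.068,0,0,0,6.8,0.019,-0.102,0,0,0,10.3,0.026,-0.136,0,0,0,13.7,0.032,-0.17,0,0,0,17.1,0.039,-0.204,0,0,0,20.5,0.045,-0.238,0,0,0,24,0.051,-0.272,0,0,0,27.4,0.058,-0.306,0,0,0,30.8,0.064,-0.34,0,0,0,34.2,0.071,-0.374,0,0,0,37.7,0.077,-0.408,0,0,0,41.1,0.084,-0.442,0,0,0,44.5,0.09,-0.476,0,0,0,48,0.09,-0.476,0,0,0,48,0.09,-0.476,0,0,0,48,0.09,-0.476,0,0,0,48]}}

```text
clock: 5.15
eef_pos: [484.7, -275.1, 135.4]
eef_rot: [-3.141, -0.002, 2.443]
wrist_force: [0.4, 0.1, -1.6]
finger_gap: 15.1
finger_force: 50.0
```

```bash
python3 - <<'E'
from h import *
N=np.array([412.5,-215.3])
X=onplane("side",[334.5,343.7],46)[0,:2]-N; print("corner",np.hypot(*X),np.degrees(np.arctan2(X[1],X[0]))%360)
d=np.load("top0.npz")["d"]; P=pts("top",d).reshape(-1,3)
for y in(-280,-300,-320,-340):
    S=P[(abs(P[:,1]-y)<6)&(P[:,0]>440)&(P[:,0]<640)&(P[:,2]>12)]; print(y,"rib x",np.percentile(S[:,0],[1,5]),"z",np.percentile(S[:,2],[50,95]))
s=manip.read_state(); print(s["eef_pos"],s["eef_rot"])
for n in("top","side"):
    p,d=camera(n); np.savez(n+"2.npz",p=p,d=d)
    b=(390,520,170,330) if n=="top" else (250,450,180,400)
    c=p[b[2]:b[3],b[0]:b[1],::-1]; k=600/(b[3]-b[2]) if n=="top" else 2.7
    cv2.imwrite(f"pics/{n}2.png",cv2.resize(c,None,fx=k,fy=k,interpolation=cv2.INTER_CUBIC))
E
python3 -c "
import cv2,numpy as np
a=cv2.imread('pics/top2.png');b=cv2.imread('pics/side2.png');a=cv2.resize(a,(390,480));b=cv2.resize(b,(410,451));c=np.zeros((480,800,3),np.uint8);c[:,:390]=a;c[:451,390:]=b;cv2.imwrite('pics/both2.png',c)"
```

```text
corner 22.65478960317915 269.56116381813416
-280 rib x [509.2296763  512.97137718] z [32.32679562 60.97348872]
-300 rib x [512.44546645 515.51511714] z [30.70974739 35.33598478]
-320 rib x [513.88141891 517.91056188] z [29.60639279 57.015965  ]
-340 rib x [515.78611542 518.25019067] z [29.19211551 33.09337261]
[ 484.72445599 -275.06974662  135.42862297] [-3.14149681e+00 -1.94246064e-03  2.44272086e+00]
```

View pics/both2.png

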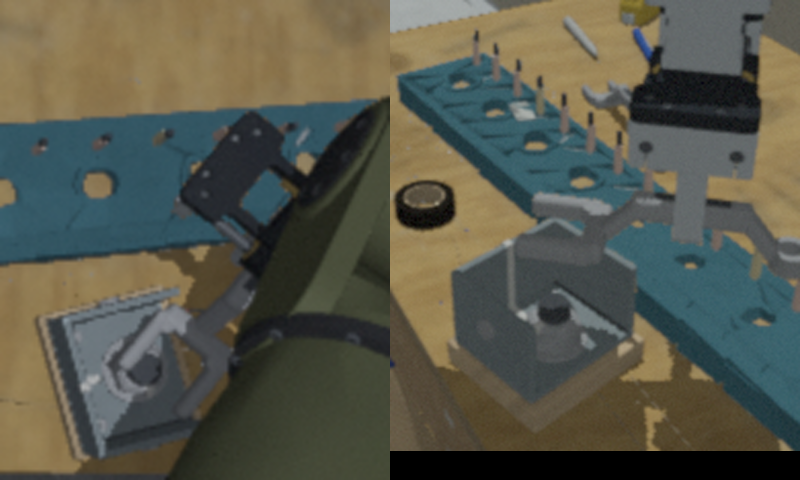

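The pictures show the wrench level in the gripper, its jaw over the bracket (top crop (150,345), side crop (560,225)) and its ring over the rib. I measure the jaw in the hand next.

```bash
python3 - <<'E'
from h import *
d=np.load("side2.npz")["d"]; p=np.load("side2.npz")["p"]; P=pts("side",d).reshape(-1,3)
T=np.array([484.72,-275.07]); a=np.radians(140); X=np.array([np.cos(a),np.sin(a)]); Y=np.array([-X[1],X[0]])
for n in("side","top"):
    P=pts(n,np.load(n+"2.npz")["d"]).reshape(-1,3)
    L=np.c_[(P[:,:2]-T)@X,(P[:,:2]-T)@Y,P[:,2]]
    L=L[(L[:,2]>112)&(L[:,2]<165)&(abs(L[:,0])<130)&(abs(L[:,1])<45)]
    for lo,hi in((-85,-55),(-40,-15),(15,40),(60,75),(80,100),(100,113),(113,125)):
        s=L[(L[:,0]>lo)&(L[:,0]<hi)&(L[:,2]<152)]
        if len(s)>4: print(n,lo,hi,len(s),"y",np.percentile(s[:,1],[3,50,97]).round(1),"z",np.percentile(s[:,2],[5,50,90]).round(1))
    print("maxx",np.percentile(L[:,0],[1,99,99.7]))
E
```

```text
side -85 -55 372 y [-9.5  8.9 14.9] z [120.7 130.7 134.7]
side -40 -15 72 y [ 6.5  7.9 10.1] z [145.8 149.2 151.7]
side 15 40 69 y [6.5 7.7 9.5] z [143.3 148.6 151.1]
side 60 75 313 y [-25.4  16.2  30.8] z [122.4 133.7 134.9]
side 80 100 328 y [-25.2  21.8  30.8] z [120.9 130.4 134.5]
side 100 113 177 y [-25.7  23.1  30.7] z [121.1 130.1 134.4]
maxx [-77.79528461 109.23308784 110.67688616]
top 15 40 5 y [-8.1 -7.9 -7.8] z [147.6 151.  151.1]
top 60 75 216 y [-28.   -0.7  25.4] z [127.2 134.  136.4]
top 80 100 123 y [-30.6  18.7  28.6] z [125.6 133.4 136.2]
top 100 113 83 y [-30.7  18.5  28.1] z [127.3 133.7 135.6]
top 113 125 15 y [-29.8 -21.8  27.4] z [125.3 131.  134.5]
maxx [ 11.70940668 114.33654122 114.81442483]
```

Call:
{"api": "jog_arm", "payload": {"plan": [0.001,-0.002,0,0,0,0,0.001,-0.002,-0.02,0,0,0,0.001,-0.002,-0.04,0,0,0,0.001,-0.002,-0.055,0,0,0,0.001,-0.002,-0.062,0,0,0,0.001,-0.002,-0.062,0,0,0,0.001,-0.002,-0.062,0,0,0]}}

```text
clock: 5.95
eef_pos: [486.5, -278.2, 75.2]
eef_rot: [3.142, 0.001, 2.443]
wrist_force: [0.1, -0.3, -2.3]
finger_gap: 15.5
finger_force: 50.0
```

Call:
{"api": "jog_arm", "payload": {"plan": [0,0,-0.003,0,0,0,0,0,-0.006,0,0,0,0,0,-0.009,0,0,0,0,0,-0.012,0,0,0,0,0,-0.012,0,0,0,0,0,-0.012,0,0,0]}}

```text
clock: 6.55
eef_pos: [486.2, -278.1, 62.4]
eef_rot: [-3.142, -0.0, 2.443]
wrist_force: [-0.1, -0.1, -2.8]
finger_gap: 15.7
finger_force: 50.0
```

Call:
{"api": "jog_arm", "payload": {"plan": [0,0,-0.002,0,0,0,0,0,-0.004,0,0,0,0,0,-0.006,0,0,0,0,0,-0.008,0,0,0,0,0,-0.01,0,0,0,0,0,-0.01,0,0,0,0,0,-0.01,0,0,0]}}

```text
clock: 7.25
eef_pos: [486.2, -278.1, 52.4]
eef_rot: [-3.142, -0.0, 2.443]
wrist_force: [0.6, -0.7, -2.1]
finger_gap: 15.6
finger_force: 50.0
```

```bash
cat >> h.py <<'E'
def arc(T,C,phis,dz=0):
    v=np.array(T)-C
    for f in phis:
        c,s=np.cos(np.radians(f)),np.sin(np.radians(f)); w=np.array([c*v[0]-s*v[1],s*v[0]+c*v[1]])-v
        print(f"{w[0]/1000:.4f}, {w[1]/1000:.4f}, {dz}, 0, 0, {f},",end=" ")
    print()
E
python3 -c "
from h import *
arc((486.2,-278.1),(413,-216.2),range(-6,-67,-6))"
```

```text
-0.0069, -0.0073, 0, 0, 0, -6, -0.0145, -0.0139, 0, 0, 0, -12, -0.0227, -0.0196, 0, 0, 0, -18, -0.0315, -0.0244, 0, 0, 0, -24, -0.0408, -0.0283, 0, 0, 0, -30, -0.0504, -0.0312, 0, 0, 0, -36, -0.0602, -0.0331, 0, 0, 0, -42, -0.0702, -0.0339, 0, 0, 0, -48, -0.0803, -0.0337, 0, 0, 0, -54, -0.0902, -0.0324, 0, 0, 0, -60, -0.1000, -0.0301, 0, 0, 0, -66,
```

Half the stroke first, to check the forces.

Call:
{"api": "jog_arm", "payload": {"plan": [-0.0035,-0.0037,0,0,0,-3,-0.0069,-0.0073,0,0,0,-6,-0.0107,-0.0107,0,0,0,-9,-0.0145,-0.0139,0,0,0,-12,-0.0185,-0.0168,0,0,0,-15,-0.0227,-0.0196,0,0,0,-18,-0.0227,-0.0196,0,0,0,-18]}}

```text
clock: 7.95
eef_pos: [463.4, -297.4, 52.5]
eef_rot: [3.141, -0.001, 2.127]
wrist_force: [1.1, 5.3, -2.9]
finger_gap: 15.7
finger_force: 50.0
```

```bash
python3 -c "
from h import *
arc((463.5,-297.7),(413,-216.2),range(-4,-49,-4))"
```

```text
-0.0058, -0.0033, 0, 0, 0, -4, -0.0118, -0.0062, 0, 0, 0, -8, -0.0180, -0.0087, 0, 0, 0, -12, -0.0244, -0.0108, 0, 0, 0, -16, -0.0309, -0.0124, 0, 0, 0, -20, -0.0375, -0.0135, 0, 0, 0, -24, -0.0442, -0.0142, 0, 0, 0, -28, -0.0509, -0.0144, 0, 0, 0, -32, -0.0575, -0.0141, 0, 0, 0, -36, -0.0642, -0.0134, 0, 0, 0, -40, -0.0708, -0.0122, 0, 0, 0, -44, -0.0773, -0.0106, 0, 0, 0, -48,
```

Call:
{"api": "jog_arm", "payload": {"plan": [-0.0058,-0.0033,0,0,0,-4,-0.0118,-0.0062,0,0,0,-8,-0.018,-0.0087,0,0,0,-12,-0.0244,-0.0108,0,0,0,-16,-0.0309,-0.0124,0,0,0,-20,-0.0375,-0.0135,0,0,0,-24,-0.0442,-0.0142,0,0,0,-28,-0.0509,-0.0144,0,0,0,-32,-0.0575,-0.0141,0,0,0,-36,-0.0642,-0.0134,0,0,0,-40,-0.0708,-0.0122,0,0,0,-44,-0.0773,-0.0106,0,0,0,-48,-0.0773,-0.0106,0,0,0,-48]}}

```text
clock: 9.25
eef_pos: [386.6, -307.3, 52.5]
eef_rot: [3.14, -0.002, 1.289]
wrist_force: [8.1, 9.4, -5.6]
finger_gap: 16.0
finger_force: 50.0
```

```bash
python3 - <<'E'
from h import *
s=manip.read_state(); print(s["eef_pos"],s["eef_rot"],s["wrist_force"],s["moment"])
arc(s["eef_pos"][:2],(413,-216.2),[3,6,8])
E
```

```text
[ 386.64826115 -307.33565525   52.47700456] [ 3.14049649e+00 -1.61370691e-03  1.28930117e+00] [ 8.11678538  9.44975753 -5.64363343] [ 1.44575208 -1.49963342 -0.30302811]
0.0048, -0.0013, 0, 0, 0, 3, 0.0097, -0.0023, 0, 0, 0, 6, 0.0129, -0.0028, 0, 0, 0, 8,
```

Call:
{"api": "jog_arm", "payload": {"plan": [0.0048,-0.0013,0,0,0,3,0.0097,-0.0023,0,0,0,6,0.0129,-0.0028,0,0,0,8,0.0129,-0.0028,0,0,0,8]}}

```text
clock: 9.65
eef_pos: [399.7, -311.5, 52.8]
eef_rot: [3.14, 0.001, 1.432]
wrist_force: [1.3, -1.8, -2.5]
finger_gap: 15.9
finger_force: 50.0
```

Call:
{"api": "jog_arm", "payload": {"plan": [0,0,0.005,0,0,0,0,0,0.01,0,0,0,0,0,0.02,0,0,0,0,0,0.03,0,0,0,0,0,0.04,0,0,0,0,0,0.04,0,0,0]}}

```text
clock: 10.25
eef_pos: [399.6, -311.6, 94.2]
eef_rot: [3.14, 0.002, 1.431]
wrist_force: [0.7, 0.0, -2.0]
finger_gap: 15.6
finger_force: 50.0
```

```bash
python3 - <<'E'
from h import *
s=manip.read_state(); print(s["eef_pos"],s["eef_rot"],s["wrist_force"],s["moment"])
arc(s["eef_pos"][:2],(413,-215.5),range(6,61,6))
p,d=camera("side"); np.savez("side3.npz",p=p,d=d); q,d=camera("top"); np.savez("top3.npz",p=q,d=d)
a=cv2.resize(p[255:385,260:400,::-1],(400,371),interpolation=cv2.INTER_CUBIC);b=cv2.resize(q[255:335,390:475,::-1],(394,371),interpolation=cv2.INTER_CUBIC)
cv2.imwrite("pics/b3.png",np.hstack([a,b]))
E
```

```text
[ 399.55496037 -311.61971361   94.22873597] [3.13953036e+00 1.51582474e-03 1.43050128e+00] [ 0.67614959  0.02040214 -2.03716631] [-0.03821762  0.06594229 -0.0205272 ]
0.0101, -0.0009, 0, 0, 0, 6, 0.0203, -0.0007, 0, 0, 0, 12, 0.0304, 0.0005, 0, 0, 0, 18, 0.0403, 0.0028, 0, 0, 0, 24, 0.0499, 0.0062, 0, 0, 0, 30, 0.0591, 0.0105, 0, 0, 0, 36, 0.0678, 0.0157, 0, 0, 0, 42, 0.0759, 0.0218, 0, 0, 0, 48, 0.0833, 0.0287, 0, 0, 0, 54, 0.0900, 0.0364, 0, 0, 0, 60,
```

View pics/b3.png

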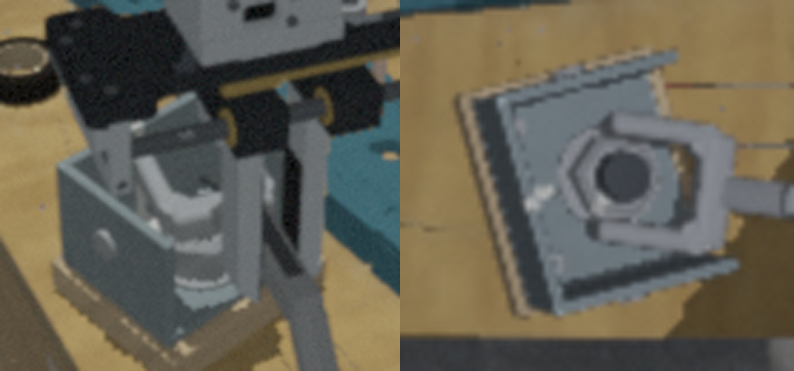

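Call:
{"api": "jog_arm", "payload": {"plan": [0.0101,-0.0009,0,0,0,6,0.0203,-0.0007,0,0,0,12,0.0304,0.0005,0,0,0,18,0.0403,0.0028,0,0,0,24,0.0499,0.0062,0,0,0,30,0.0591,0.0105,0,0,0,36,0.0678,0.0157,0,0,0,42,0.0759,0.0218,0,0,0,48,0.0833,0.0287,0,0,0,54,0.0888,0.0373,0,0,0,60,0.0888,0.0373,0,0,0,60,0.0888,0.0373,0,0,0,60]}}

```text
clock: 11.55
eef_pos: [487.6, -273.8, 92.0]
eef_rot: [-3.141, -0.001, 2.475]
wrist_force: [0.5, 0.3, -2.6]
finger_gap: 15.6
finger_force: 50.0
```

```bash
python3 - <<'E'
from h import *
s=manip.read_state(); print(s["eef_pos"],s["eef_rot"])
q,d=camera("top"); np.savez("top4.npz",p=q,d=d)
p,d=camera("side"); np.savez("side4.npz",p=p,d=d)
a=cv2.resize(p[255:385,260:400,::-1],(400,371),interpolation=cv2.INTER_CUBIC);b=cv2.resize(q[255:335,390:475,::-1],(394,371),interpolation=cv2.INTER_CUBIC)
cv2.imwrite("pics/b4.png",np.hstack([a,b]))
E
```

```text
[ 487.57663815 -273.82605236   92.04239735] [-3.14142209e+00 -7.36539258e-04  2.47488757e+00]
```

View pics/b4.png

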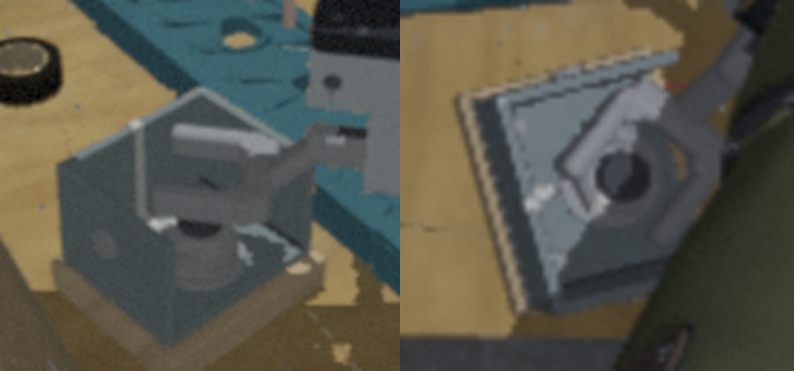

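The mark now shows at the lower left (right crop (590,205)), about where expected. I descend onto the nut.

Call:
{"api": "jog_arm", "payload": {"plan": [0,0,-0.01,0,0,0,0,0,-0.02,0,0,0,0,0,-0.025,0,0,0,0,0,-0.028,0,0,0,0,0,-0.03,0,0,0,0,0,-0.03,0,0,0]}}

```text
clock: 12.25
eef_pos: [487.8, -273.8, 62.3]
eef_rot: [-3.142, -0.0, 2.478]
wrist_force: [0.8, -0.4, -2.4]
finger_gap: 15.6
finger_force: 50.0
```

```bash
python3 - <<'E'
from h import *
N=np.array([412.5,-215.2]); p=np.load("top4.npz")["p"]
v,u=np.mgrid[284:306,424:446]; uv=np.c_[u.ravel(),v.ravel()]
X=onplane("top",uv,48)[:,:2]-N; b=p[uv[:,1],uv[:,0]].min(1); r=np.hypot(*X.T); a=np.degrees(np.arctan2(X[:,1],X[:,0]))%360
b=np.where((r<21)&(a>110)&(a<180),b,0)
for k in np.argsort(-b.astype(int))[:8]: print(uv[k],b[k],r[k].round(1),a[k].round(1))
E
```

```text
[433 298] 163 14.6 145.6
[433 297] 157 12.8 140.2
[434 298] 153 13.5 153.3
[433 299] 147 16.5 149.7
[432 299] 145 17.7 143.6
[432 298] 143 16.0 139.1
[432 300] 141 19.5 147.3
[432 297] 138 14.3 133.5
```

Call:
{"api": "jog_arm", "payload": {"plan": [0,0,-0.002,0,0,0,0,0,-0.004,0,0,0,0,0,-0.006,0,0,0,0,0,-0.008,0,0,0,0,0,-0.01,0,0,0,0,0,-0.01,0,0,0,0,0,-0.01,0,0,0]}}

```text
clock: 12.95
eef_pos: [487.8, -273.8, 52.4]
eef_rot: [-3.142, -0.0, 2.478]
wrist_force: [-0.4, -0.6, -2.6]
finger_gap: 15.7
finger_force: 50.0
```

```bash
python3 - <<'E'
from h import *
s=manip.read_state(); print(s["eef_pos"],s["eef_rot"],s["wrist_force"])
arc(s["eef_pos"][:2],(412.9,-215.5),range(-5,-46,-5))
E
```

```text
[ 487.83481936 -273.80648103   52.41325563] [-3.14154778e+00 -1.01685910e-04  2.47768513e+00] [-0.39202095 -0.59919862 -2.63931936]
-0.0054, -0.0063, 0, 0, 0, -5, -0.0113, -0.0121, 0, 0, 0, -10, -0.0176, -0.0174, 0, 0, 0, -15, -0.0245, -0.0221, 0, 0, 0, -20, -0.0317, -0.0262, 0, 0, 0, -25, -0.0392, -0.0297, 0, 0, 0, -30, -0.0470, -0.0324, 0, 0, 0, -35, -0.0550, -0.0345, 0, 0, 0, -40, -0.0632, -0.0359, 0, 0, 0, -45,
```

Call:
{"api": "jog_arm", "payload": {"plan": [-0.0027,-0.0032,0,0,0,-2.5,-0.0054,-0.0063,0,0,0,-5,-0.0113,-0.0121,0,0,0,-10,-0.0176,-0.0174,0,0,0,-15,-0.0245,-0.0221,0,0,0,-20,-0.0317,-0.0262,0,0,0,-25,-0.0392,-0.0297,0,0,0,-30,-0.047,-0.0324,0,0,0,-35,-0.055,-0.0345,0,0,0,-40,-0.0632,-0.0359,0,0,0,-45,-0.0632,-0.0359,0,0,0,-45,-0.0632,-0.0359,0,0,0,-45]}}

```text
clock: 14.15
eef_pos: [424.9, -309.2, 52.5]
eef_rot: [3.141, -0.001, 1.693]
wrist_force: [1.6, 3.6, -3.5]
finger_gap: 15.7
finger_force: 50.0
```

```bash
python3 - <<'E'
from h import *
s=manip.read_state(); print(s["eef_pos"],s["eef_rot"],s["wrist_force"])
arc(s["eef_pos"][:2],(412.9,-215.5),[4,8])
E
```

```text
[ 424.85683431 -309.24328718   52.47112093] [ 3.14114485e+00 -8.31444422e-04  1.69291413e+00] [ 1.56278643  3.59134706 -3.4760126 ]
0.0065, 0.0011, 0, 0, 0, 4, 0.0129, 0.0026, 0, 0, 0, 8,
```

Ease back, lift, and check the mark.

Call:
{"api": "jog_arm", "payload": {"plan": [0.0033,0.0005,0,0,0,2,0.0065,0.0011,0,0,0,4,0.0097,0.0018,0,0,0,6,0.0129,0.0026,0,0,0,8,0.0129,0.0026,0,0,0,8,0.0129,0.0026,0.005,0,0,8,0.0129,0.0026,0.01,0,0,8,0.0129,0.0026,0.02,0,0,8,0.0129,0.0026,0.03,0,0,8,0.0129,0.0026,0.04,0,0,8,0.0129,0.0026,0.04,0,0,8]}}

```text
clock: 15.25
eef_pos: [438.2, -307.6, 94.3]
eef_rot: [3.14, 0.002, 1.832]
wrist_force: [-0.8, 0.0, -2.0]
finger_gap: 15.9
finger_force: 50.0
```

```bash
python3 - <<'E'
from h import *
s=manip.read_state(); print(s["eef_pos"],s["eef_rot"],s["wrist_force"])
N=np.array([412.5,-215.2]); p,d=camera("top"); np.savez("top5.npz",p=p,d=d)
v,u=np.mgrid[280:306,422:446]; uv=np.c_[u.ravel(),v.ravel()]
X=onplane("top",uv,48)[:,:2]-N; b=p[uv[:,1],uv[:,0]].min(1).astype(int); r=np.hypot(*X.T); a=np.degrees(np.arctan2(X[:,1],X[:,0]))%360
b=np.where((r<22)&(a>70)&(a<150),b,0)
for k in np.argsort(-b)[:10]: print(uv[k],b[k],r[k].round(1),a[k].round(1))
cv2.imwrite("pics/t5.png",cv2.resize(p[255:335,390:475,::-1],(425,400),interpolation=cv2.INTER_CUBIC))
E
```

```text
[ 438.15042984 -307.61793299   94.29992884] [3.13996518e+00 2.22972341e-03 1.83179081e+00] [-0.79205782  0.03137992 -1.97678095]
[431 294] 159 12.9 104.8
[431 295] 158 13.7 113.7
[430 295] 155 15.7 110.5
[429 295] 148 17.8 108.1
[430 294] 148 15.0 102.7
[431 293] 143 12.5 95.1
[431 296] 143 14.7 121.5
[429 296] 140 18.6 114.5
[428 295] 140 19.9 106.2
[428 296] 138 20.7 112.0
```

View pics/t5.png

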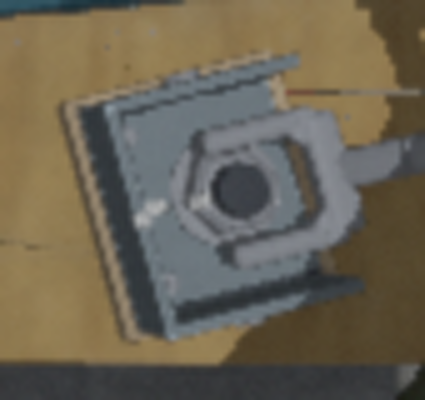

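The mark (205,200) lines up with the white line (150,212). It measures about 108° against 104.8°, within tolerance. I carry the wrench back to its original spot.

Call:
{"api": "jog_arm", "payload": {"plan": [0,0,0.02,0,0,0,0,0,0.045,0,0,0,-0.003,0.034,0.045,0,0,-1,-0.006,0.068,0.045,0,0,-2,-0.009,0.102,0.045,0,0,-3,-0.012,0.136,0.045,0,0,-4,-0.015,0.17,0.045,0,0,-5,-0.018,0.204,0.045,0,0,-6,-0.021,0.238,0.045,0,0,-7,-0.024,0.272,0.045,0,0,-8,-0.027,0.306,0.045,0,0,-9,-0.03,0.34,0.045,0,0,-10,-0.033,0.374,0.045,0,0,-11,-0.036,0.408,0.045,0,0,-12,-0.039,0.442,0.045,0,0,-12.5,-0.042,0.476,0.045,0,0,-13,-0.043,0.507,0.045,0,0,-13,-0.043,0.507,0.045,0,0,-13,-0.043,0.507,0.045,0,0,-13]}}

```text
clock: 17.2
eef_pos: [394.2, 199.9, 137.0]
eef_rot: [-3.141, 0.0, 1.606]
wrist_force: [0.2, 0.1, -1.6]
finger_gap: 15.7
finger_force: 50.0
```

Call:
{"api": "jog_arm", "payload": {"plan": [0,0,-0.03,0,0,0,0,0,-0.06,0,0,0,0,0,-0.09,0,0,0,0,0,-0.105,0,0,0,0,0,-0.11,0,0,0,0,0,-0.115,0,0,0,0,0,-0.118,0,0,0,0,0,-0.118,0,0,0]}}

```text
clock: 18.0
eef_pos: [394.8, 199.8, 19.7]
eef_rot: [3.141, -0.0, 1.605]
wrist_force: [-0.8, -1.1, -2.0]
finger_gap: 15.5
finger_force: 50.0
```

Call:
{"api": "jog_arm", "payload": {"plan": [0,0,-0.001,0,0,0,0,0,-0.002,0,0,0,0,0,-0.003,0,0,0,0,0,-0.003,0,0,0]}}

```text
clock: 18.4
eef_pos: [394.7, 200.0, 16.8]
eef_rot: [3.141, -0.0, 1.605]
wrist_force: [-1.3, -1.5, 2.8]
finger_gap: 15.7
finger_force: 50.0
```

Call:
{"api": "jog_arm", "payload": {"plan": [0,0,0,0,0,0,0,0,0,0,0,0,0,0,0,0,0,0,0,0,0,0,0,0,0,0,0,0,0,0,0,0,0,0,0,0], "claw": 0.05}}

```text
clock: 19.0
eef_pos: [394.6, 199.9, 16.4]
eef_rot: [-3.142, -0.0, 1.605]
wrist_force: [0.5, -0.7, -0.2]
finger_gap: 49.8
finger_force: 0.0
```

Call:
{"api": "jog_arm", "payload": {"plan": [0,0,0.01,0,0,0,0,0,0.03,0,0,0,0,0,0.06,0,0,0,0,0,0.1,0,0,0,0,0,0.14,0,0,0,0,0,0.15,0,0,0,0,0,0.15,0,0,0]}}

```text
clock: 19.7
eef_pos: [395.1, 200.1, 168.1]
eef_rot: [3.138, -0.001, 1.605]
wrist_force: [0.9, 0.5, -0.8]
finger_gap: 50.0
finger_force: 0.0
```

```bash
python3 - <<'E'
from h import *
p,d=camera("side"); P=pts("side",d); Q=P[205:265,200:260].reshape(-1,3); B=Q[(Q[:,2]>36)&(Q[:,2]<50)]; print(len(B),B.mean(0),cv2.minAreaRect(B[:,:2].astype(np.float32)))
s=manip.read_state(); print(s["eef_pos"],s["finger_gap"],s["wrist_force"])
cv2.imwrite("pics/end.png",p[:,:,::-1])
E
```

```text
156 [392.21264348 191.08714579  41.71872321] ((393.2380676269531, 194.259765625), (15.509130477905273, 80.27117919921875), 1.3839513063430786)
[394.46760401 199.84015251 166.46173542] 50.21805402295021 [-0.35737378 -0.25480318  0.47381064]
```

View pics/end.png

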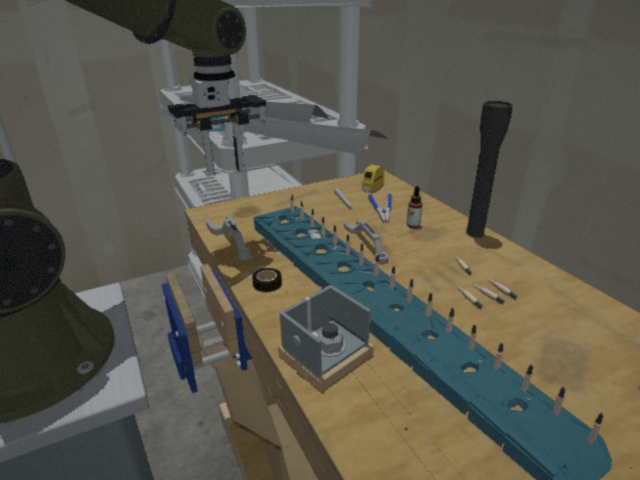

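The wrench lies flat at (230,240), the gripper is clear of it, and the tape (267,279) and small wrench are where they were. I hand in.

```bash
python3 -c "
from cell import manip
print(manip.sign_off())"
```

```text
the job is handed in; nothing more can be done
None
```

I tightened the nut in two wrench strokes until its mark lined up with the white line (about 3° off by camera, 11° allowed), laid the larger wrench flat back in its original place, and handed the job in at about 20 s; no verdict was shown.

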